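Lock the blade box with its bent pin

ROBOT

A 6-joint arm with a two-finger parallel gripper is mounted at the origin on a cart in front of the work surface, level with it; the furniture and walls round the work are solid. World frame = base frame: x ahead of the robot, y to its left, z up, the work surface at z = 0. Lengths are in m, angles in rad, forces in N, time in s.
With the tool pointing down it reaches from about 0.35 to 0.725 m from the base axis. Payload 6 kg.
Tool frame: the origin (TCP) lies on the mounting face of the last link; the fingertips stand 173 mm ahead of it and the grasp point (between the pads) lies 155 mm ahead of it; z points along the fingers, y is the direction in which the jaws open and shut (so a half turn about z gives the same grasp; the last joint's range is limited). The gripper opens to 85 mm and grips with 20 to 120 N. Pads are 22 mm wide; open, the fingers measure 114 mm over their backs; the gripper's body (76 mm by 85 mm) begins 54 mm behind the grasp point. The pads swing forward as they close: fully open they stand 13 mm farther back than shut.
Start: joints at [1.551, 0.04, 0.085, 0, -1.615, -0.334], TCP at [0.208, 0.563, 0.405] pointing down, gripper open.
Joint ranges: [-2.56, 2.56], [-1.29, 2.01], [-1.08, 1.49], [-3.29, 1.98], [-2.81, -0.18], [-2.99, 2.99]. Speed limits (rad/s): [2.57, 2.57, 3.01, 3.14, 3.14, 3.14].

INTERFACE

Orientations are given as a unit quaternion [w, x, y, z].
In Python, from plant import telemetry, optics, ticket gives the robot as it stands. The module is installed in compiled form; this text tells all that it offers.
- The arm moves only by the tool servo_tool, never from a script. Its argument "rows" is text: rows parted by semicolons, each of 4 numbers parted by spaces: the shift along the world's x, y, z in cm, then the turn about the world's z in degrees. In form: x y z twist; .... A call has 1 to 20 rows; each row shifts and turns the commanded pose from where the row before left it; what a row does not reach is not made up. A row lasts 1/12 s, in which the tool goes at most 41.7 mm and 7.16 degrees, less where a joint would pass 70% of its speed; a pose out of reach is approached as far as the arm can. A call with a gripper value outside its range is refused whole. "jaw" is the gripper command: -1 is shut, 1 is fully open, values between are in proportion, set as the call begins (left out, the last holds). The fingers move at their own pace and stop on an object; "newtons" is the grip in N (left out, the last holds). Time passes only in rows, so rows that do not move let the fingers close. It gives the time, the measured TCP pose, the force and the opening at its end, in the units of the state.
- telemetry.sense(): the state, without advancing time (a new reading comes with each control period).
- optics.snapshot(name): name is "scene" or "top" or "wrist"; returns a dict with "color" (480x640x3 uint8, blue, green, red), "depth" (480x640 float32, m along the optical axis (not along the pixel's ray), 0 where there is no reading), "mtx" (3x3 intrinsics, pixels), "world_from_camera" (4x4, takes a point from camera to world coordinates). Camera axes: x right, y down, z forward; pixel columns grow to the right and rows downward; lengths in m; the calibration is good to about 2 mm. The wrist camera is an equidistant fisheye: a pixel r from the principal point sees the ray r / f radians off the axis. A picture is of the moment at which its call begins.
- ticket.finish_job(): hands the job in, once; it reports no verdict.
The state is a dict: "t": time; "joint_pos": joint angles; "dq": joint speeds; "joint_efforts": joint torques, N m; "position": TCP position; "eef_rot": TCP orientation; "contact_force": force on the tool from outside, world axes, zero at the start; "wrist_torque": the same for the moment, N m; "finger_gap": finger opening in m.
Only numpy, scipy, OpenCV 4.12 (cv2) and the standard library are available. Lean on these libraries where they do the work, as an engineer would, in place of code of your own. Each camera call takes 0.05 s, during which the arm holds its last target. There are 200 camera calls.

TASK

Lock the shut blade box: lay the brass bent pin on the blue lid and feed its tip through the steel ring from the ring's left side (seen from the box's front), swinging it along its own curve so that it bends back over the lid. When the tip stands well out of the far side but the T-handle is still well short of the ring, let the pin lie and take your hand off it; then take hold again and bring it home until the T-handle rests against the ring, leaving the pin lying flat on the lid. Leave the salt shaker, the cups and the lime where they are.

Things in the scene. Friction and masses are not known exactly. Their poses are not given: they have to be found in the camera images.
- blade_box: Steel box with a shut blue lid, fixed to the worktop. 176 mm front to back (its x), 184 mm wide (its y), lid's flat top 55 mm above the worktop. Origin: centre of the underside; x points to the back (hinges), y to its left, z up; the front (-x, ring side) roughly faces the robot.
- ring_eye (a point): Point in the upright steel ring in the lid, 30 mm from its front edge and 58 mm in front of the box's origin, 6 mm above the lid (where a pin lying on the lid has its axis); axes as the box. The hole is round, 18 mm wide, its axis along y, its lowest point level with the lid. Ring wire 8 mm thick, ring 34 mm across outside, top 26 mm above the lid.
- bent_pin: Brass pin, 0.1 to 0.25 kg, lying flat: round bar 12 mm thick bent to an arc, centre line radius 65 mm. Black T-handle (cross bar 12 x 52 mm, in the pin's plane, radial) at one end cannot pass the ring. Origin: centre of the arc (empty air), at underside height, bar axis 6 mm higher; z up. Angles about it from x: T-handle -86 deg, seat -75, middle 0, tip +75 (anticlockwise from above).
- pin_tip (a point): Centre of the round tip end of the pin (the bar ends 6 mm beyond).
- pin_mid (a point): Point on the bar's axis half way between seat and tip.
- pin_seat (a point): Point on the bar's axis 11 degrees of arc (12 mm) from the middle of the T-handle: it lies in the ring's plane when the T-handle touches the ring.
- salt: Salt shaker, 44 mm round, 90 mm tall; leave alone. Origin under its centre.
- sauce_cup: White ramekin, 67 mm round, 42 mm tall; leave alone. Origin under its centre.
- lidded_cup: Lidded plastic cup, 72 mm round, 70 mm tall; leave alone. Origin under its centre.
- lime: Lime, 57 mm long, 45 mm high; leave alone. Origin under its centre.

How it is judged:
On the way:
1. the pin lies on the lid with its tip through the ring: tip centre over 12 mm beyond the ring's plane, seat still over 20 mm short of it, pin at rest and touched by neither fingers nor arm (y of pin_tip in the frame of ring_eye below -0.012 m and y of pin_seat in the frame of ring_eye above 0.02 m and horizontal distance between pin_mid and ring_eye below 0.09 m and horizontal distance between bent_pin and ring_eye between 0.058 and 0.072 m and z of pin_mid in the frame of ring_eye between -0.01 and 0.008 m and angle between bent_pin's own z axis and vertical below 0.2 rad and contact force between each of the fingers, the arm and bent_pin below 0.05 N and linear speed of bent_pin below 0.02 m/s), for 0.2 s.
At the end, for the whole second after the job is handed in: The bar runs through the ring with its seat point within 6 mm of the ring's plane and 9 mm of its middle line, the tip over 12 mm right of and 80 mm behind the ring (box axes), the pin lying flat on the lid (tilt under 0.12 rad, height within 6 mm), at rest and released (y of pin_seat in the frame of ring_eye between -0.006 and 0.006 m and horizontal distance between pin_seat and ring_eye below 0.009 m and z of pin_seat in the frame of ring_eye between -0.006 and 0.006 m and y of pin_tip in the frame of ring_eye below -0.012 m and x of pin_tip in the frame of ring_eye above 0.08 m and angle between bent_pin's own z axis and vertical below 0.12 rad and linear speed of bent_pin below 0.01 m/s); the robot touches nothing.
It fails at once if the salt shaker, a cup or the lime is displaced by more than 25 mm (distance of any of salt, sauce_cup, lidded_cup, lime from where it was at the start of the episode above 0.025 m).
It also fails if it takes over 72 s, if anything falls off the work surface, if the arm or the gripper's body presses on something with over 40 N, if the wrist force passes 120 N, or if a joint passes its speed limit or range.

## Working session

There is one attempt and no reset: what is moved stays moved. The work goes in short steps, Python scripts to look and compute and a tool call to move; the robot and the scene stay as the last step left them, time stands still between calls to the robot, and variables do not carry over. Pictures are saved under pics/ and viewed, about 8 in all and at most 12, crops included, and the job is handed in when it is done.

Besides the shell and the picture viewer there is one more tool, called after "Call:" as a command line: name --argument value ..., lists and objects as JSON in quotes. servo_tool: Moves the arm, as the interface text tells. Its arguments: {"type":"object","properties":{"rows":{"type":"string"},"jaw":{"type":"number"},"newtons":{"type":"number"}},"required":["rows"]}

```bash
mkdir -p pics; cat > h.py <<'E'
import numpy as np, cv2
from plant import telemetry, optics, ticket
def snap(n,f=None):
    s=optics.snapshot(n)
    if f: cv2.imwrite('pics/'+f,s['color'])
    return s
def ray(s,u,v,z):
    "pixels -> points on plane z (pinhole)"
    u=np.atleast_1d(u).astype(float);v=np.atleast_1d(v).astype(float)
    K=s['mtx'];T=s['world_from_camera']
    d=np.c_[(u-K[0,2])/K[0,0],(v-K[1,2])/K[1,1],np.ones(len(u))]@T[:3,:3].T
    o=T[:3,3]; return o+d*((z-o[2])/d[:,2])[:,None]
E
python3 - <<'E'
from h import *
s=snap('top','top0.png');c=snap('scene','scene0.png')
for x in (s,c): print(x['mtx'].round(1).tolist(),x['world_from_camera'].round(3).tolist())
st=telemetry.sense();print(st)
E
```

```text
[[508.0, 0.0, 311.0], [0.0, 508.0, 236.6], [0.0, 0.0, 1.0]] [[-0.02, -0.99, 0.141, 0.414], [-1.0, 0.021, 0.01, 0.006], [-0.013, -0.141, -0.99, 1.233], [0.0, 0.0, 0.0, 1.0]]
[[624.0, 0.0, 332.6], [0.0, 624.0, 247.6], [0.0, 0.0, 1.0]] [[0.66, -0.524, 0.538, -0.226], [-0.751, -0.467, 0.467, -0.653], [0.007, -0.712, -0.702, 1.085], [0.0, 0.0, 0.0, 1.0]]
{'t': 0.1, 'joint_pos': array([ 1.55072203e+00,  4.07566836e-02,  8.39063528e-02, -3.77392265e-04,
       -1.61552330e+00, -3.33730447e-01]), 'dq': array([-0.0023402 , -0.0003512 ,  0.00176339,  0.00325152, -0.00159381,
        0.00130749]), 'joint_efforts': array([-4.38184026e-03, -3.69347763e+01,  3.48281121e+01,  6.95162684e+00,
       -4.51017637e-03,  2.52332811e-06]), 'position': array([0.2077746 , 0.56285329, 0.40377939]), 'eef_rot': array([ 8.08418789e-04,  9.84394674e-01, -1.75972922e-01, -6.30237681e-05]), 'contact_force': array([ 0.77110982, -0.16308462,  0.31616212]), 'wrist_torque': array([-0.05580975, -0.01413517,  0.01501894]), 'finger_gap': 0.0851554106764648}
```

View pics/top0.png

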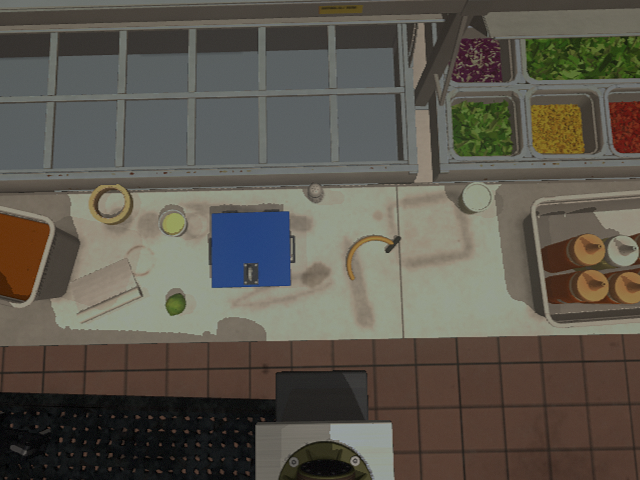

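View pics/scene0.png

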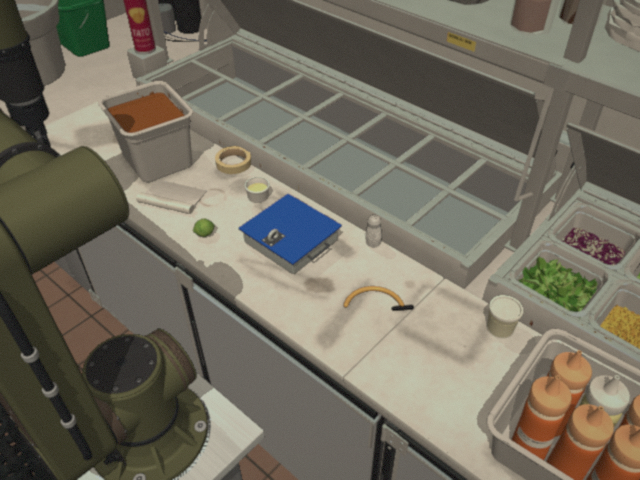

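The top view shows the box at about (251,249) with the ring at (251,272). The pin's arc runs from its tip at (351,277) to the T-handle at (393,243). The salt is at (315,190), the lime at (176,303), and the cups at (173,221) and (476,197).

```bash
cat >> h.py <<'E'
from scipy.optimize import least_squares
def circ(p):
    f=lambda q:np.hypot(p[:,0]-q[0],p[:,1]-q[1])-q[2]
    return least_squares(f,[*p[:,:2].mean(0),.065],loss='soft_l1',f_scale=.002).x
def biggest(m):
    n,l,st,c=cv2.connectedComponentsWithStats(m.astype(np.uint8)); i=1+np.argmax(st[1:,4]); return l==i
E
python3 - <<'E'
from h import *
s=snap('top');c=snap('scene')
for n,x,roi in (('top',s,(330,410,220,295)),('scene',c,(335,420,275,320))):
    im=x['color'];h=cv2.cvtColor(im,cv2.COLOR_BGR2HSV)
    b=biggest((h[...,0]>100)&(h[...,0]<130)&(h[...,1]>150)&(h[...,2]>60))
    cn=max(cv2.findContours(b.astype(np.uint8),0,1)[0],key=cv2.contourArea)
    P=ray(x,cn[:,0,0],cn[:,0,1],.055)
    r=cv2.minAreaRect((P[:,:2]*1000).astype(np.float32));print(n,'lid',r)
    u0,u1,v0,v1=roi; roi=np.zeros(im.shape[:2],bool);roi[v0:v1,u0:u1]=1
    m=biggest(roi&(h[...,0]>8)&(h[...,0]<25)&(h[...,1]>110)); v,u=np.nonzero(m)
    p=ray(x,u,v,.006); C=circ(p); a=np.degrees(np.unwrap(np.sort(np.arctan2(p[:,1]-C[1],p[:,0]-C[0]))))
    print('pin',len(p),C.round(4),np.percentile(a,[0,1,50,99,100]).round(1))
    k=biggest(roi&(h[...,2]<60)); v,u=np.nonzero(k); q=ray(x,u,v,.008).mean(0)
    print('handle',k.sum(),q.round(4),np.degrees(np.arctan2(q[1]-C[1],q[0]-C[0])).round(1))
# ring (grey non-blue) in top view
im=s['color'];cv2.imwrite('pics/c1.png',np.hstack([cv2.resize(im[230:300,200:300],(400,280),interpolation=0),cv2.resize(c['color'][215:265,240:310],(392,280),interpolation=0)]))
E
```

```text
top lid ((556.10986328125, 160.47076416015625), (174.03524780273438, 180.3489532470703), 0.43161213397979736)
pin 328 [ 0.5178 -0.1355  0.0653] [-41.3 -39.1  41.2 120.1 122. ]
handle 71 [ 0.565  -0.1788  0.008 ] -42.5
scene lid ((548.8917846679688, 157.19644165039062), (173.09478759765625, 181.2245635986328), 0.4199969172477722)
pin 305 [ 0.5144 -0.1349  0.065 ] [-39.4 -36.6  42.  120.3 122.7]
handle 62 [ 0.5604 -0.1801  0.008 ] -44.5
```

View pics/c1.png

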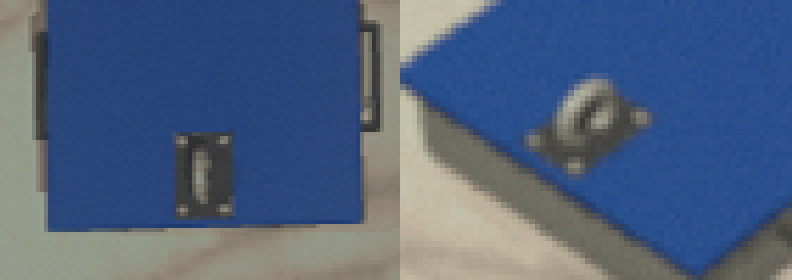

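Call:
servo_tool --rows "1.86 -3.53 0 -3.9;1.86 -3.53 0 -3.9;1.86 -3.53 0 -3.9;1.86 -3.53 0 -3.9;1.86 -3.53 0 -3.9;1.86 -3.53 0 -3.9;1.86 -3.53 0 -3.9;1.86 -3.53 0 -3.9;1.86 -3.53 0 -3.9;1.86 -3.53 0 -3.9;1.86 -3.53 0 -3.9;1.86 -3.53 0 -3.9;1.86 -3.53 0 -3.9;1.86 -3.53 0 -3.9;1.86 -3.53 0 -3.9;1.86 -3.53 0 -3.9;1.86 -3.53 0 -3.9;1.86 -3.53 0 -3.9;1.86 -3.53 0 -3.9;1.86 -3.53 0 -3.9" --jaw 1

```text
t: 1.87
position: [0.5804, -0.1453, 0.4044]
eef_rot: [-0.0, -0.653, 0.757, 0.0]
contact_force: [-0.4, 0.5, 1.0]
finger_gap: 0.0855
```

Call:
servo_tool --rows "0 0 -3 0;0 0 -3 0;0 0 -2 0;0 0 0 0;0 0 0 0"

```text
t: 2.28
position: [0.5797, -0.1433, 0.324]
eef_rot: [-0.001, -0.654, 0.756, 0.001]
contact_force: [0.3, -0.5, 1.2]
finger_gap: 0.0856
```

```bash
cat >> h.py <<'E'
from scipy.spatial.transform import Rotation as R
def tool():
    s=telemetry.sense(); q=s['eef_rot']; M=R.from_quat([*q[1:],q[0]]).as_matrix()
    return s, np.degrees(np.arctan2(M[1,1],M[0,1]))
def fray(s,u,v,z):
    "fisheye pixels -> plane z"
    K=s['mtx'];T=s['world_from_camera']
    x=(np.atleast_1d(u)-K[0,2])/K[0,0];y=(np.atleast_1d(v)-K[1,2])/K[1,1];r=np.hypot(x,y)+1e-12
    d=np.c_[np.sin(r)*x/r,np.sin(r)*y/r,np.cos(r)]@T[:3,:3].T
    o=T[:3,3]; return o+d*((z-o[2])/d[:,2])[:,None]
E
python3 - <<'E'
from h import *
st,a=tool();print(st['t'],st['position'].round(4),a.round(2),st['joint_pos'].round(3),st['finger_gap'])
x=snap('wrist','w1.png');print(x['mtx'].round(1).tolist(),x['world_from_camera'].round(3).tolist())
E
```

```text
2.2833 [ 0.5797 -0.1433  0.324 ] 171.73 [ 0.093  0.039 -0.063  0.    -1.471 -0.238] 0.08558905910480477
[[371.6, 0.0, 321.9], [0.0, 371.6, 244.5], [0.0, 0.0, 1.0]] [[-0.99, 0.138, 0.042, 0.57], [0.144, 0.942, 0.302, -0.22], [0.002, 0.305, -0.952, 0.293], [0.0, 0.0, 0.0, 1.0]]
```

View pics/w1.png

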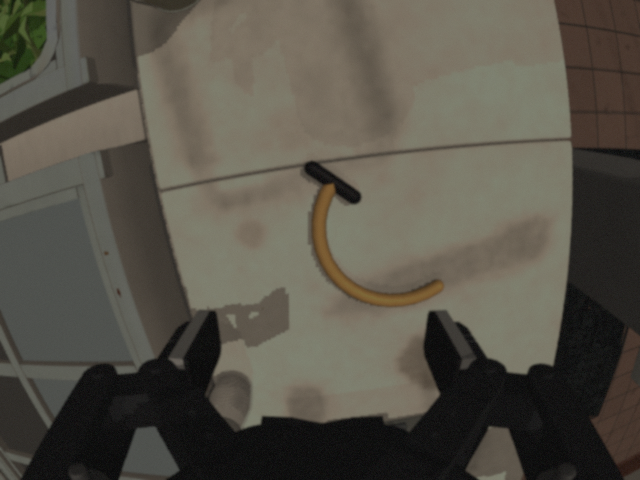

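The wrist view shows the whole pin, with the T-handle at (332,182) and the tip at (438,287). I'll refine the pin position from this frame.

```bash
cat >> h.py <<'E'
def pinfit(x,z,show=True,roi=None):
    "arc centre and yaw from the wrist view, bar axis at height z"
    h=cv2.cvtColor(x['color'],cv2.COLOR_BGR2HSV); 
    m=(h[...,0]>8)&(h[...,0]<25)&(h[...,1]>120)&(h[...,2]>70)
    if roi: k=np.zeros_like(m);k[roi[2]:roi[3],roi[0]:roi[1]]=1;m&=k
    m=biggest(m); v,u=np.nonzero(m); p=fray(x,u,v,z); C=circ(p)
    a=np.arctan2(p[:,1]-C[1],p[:,0]-C[0]); mid=np.arctan2(np.sin(a).mean(),np.cos(a).mean())
    d=np.degrees((a-mid+np.pi)%(2*np.pi)-np.pi)+np.degrees(mid)
    return C.round(4),np.percentile(d,[.2,99.8]).round(1),len(p)
E
python3 - <<'E'
from h import *
x=snap('wrist'); print(pinfit(x,.007))
h=x['color'].max(2); m=np.zeros((480,640),bool); m[150:215,290:375]=1; k=biggest(m&(h<55)); v,u=np.nonzero(k); print(fray(x,u,v,.008).mean(0).round(4),k.sum())
E
```

```text
(array([ 0.52  , -0.1338,  0.0647]), array([-41. , 122.1]), 2593)
[ 0.5681 -0.1786  0.008 ] 807
```

Call:
servo_tool --rows "0.4 0 -2.5 0;0 0 -3 0;0 0 -3 0;0 0 -3 0;0 0 -2 0;0 0 -1 0;0 0 -0.3 0;0 0 0 0;0 0 0 0;0 0 0 0"

```text
t: 3.22
position: [0.5847, -0.1431, 0.1791]
eef_rot: [0.001, -0.654, 0.756, -0.001]
contact_force: [-0.1, 0.9, 1.1]
finger_gap: 0.0855
```

Call:
servo_tool --rows "0 0 0 0;0 0 0 0;0 0 0 0;0 0 0 0;0 0 0 0;0 0 0 0;0 0 0 0;0 0 0 0;0 0 0 0;0 0 0 0;0 0 0 0;0 0 0 0" --jaw -1 --newtons 80

```text
t: 4.22
position: [0.5839, -0.1432, 0.1769]
eef_rot: [-0.0, -0.654, 0.756, -0.0]
contact_force: [-1.5, -0.8, 3.9]
finger_gap: 0.0086
```

Call:
servo_tool --rows "0 0 0 0;0 0 0 0;0 0 0 0;0 0 -0.2 0;0 0 -0.1 0;0 0 0 0" --jaw -0.4

```text
t: 4.72
position: [0.5838, -0.1431, 0.1735]
eef_rot: [-0.0, -0.654, 0.756, 0.0]
contact_force: [-0.3, 0.1, 0.4]
finger_gap: 0.0258
```

Call:
servo_tool --rows "0 0 0 0;0 0 0 0;0 0 0 0;0 0 0 0;0 0 0 0;0 0 0 0;0 0 0 0;0 0 0 0;0 0 0 0" --jaw -1

```text
t: 5.47
position: [0.5841, -0.1432, 0.1741]
eef_rot: [0.0, -0.654, 0.756, -0.0]
contact_force: [0.5, -0.4, 5.7]
finger_gap: 0.0087
```

```bash
python3 - <<'E'
from h import *
st,a=tool();print(st['t'],st['position'].round(4),a.round(2),st['contact_force'],st['finger_gap'])
x=snap('wrist','w2.png');print(pinfit(x,.006))
E
```

```text
5.4667 [ 0.5841 -0.1432  0.1741] 171.74 [ 0.50348925 -0.37341319  5.66069068] 0.008689461772228346
(array([ 0.5089, -0.1265,  0.0795]), array([-38.6,  14.2]), 3139)
```

View pics/w2.png

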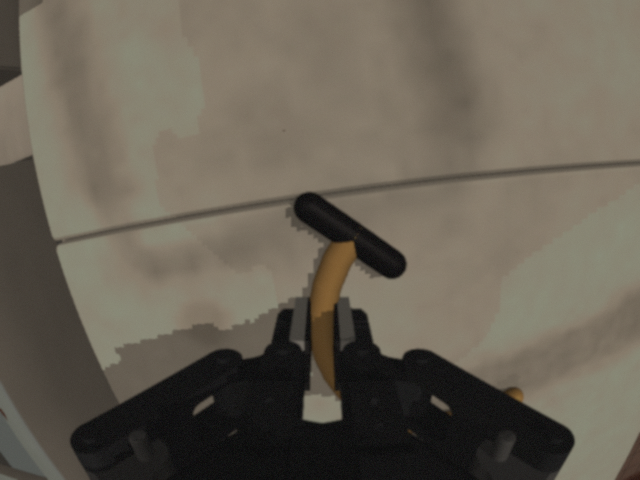

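The grip is sound: the handle is at (350,235) and the bar lies between the pads. I'll lift and carry it to above the entry pose.

Call:
servo_tool --rows "0 0 0.6 0;0 0 1.5 0;0 0 2.5 0;0 0 2.5 0;0 0 2.5 0;0 0 2.5 0;0 0 0.5 0;0 0 0 0"

```text
t: 6.18
position: [0.584, -0.1431, 0.3012]
eef_rot: [0.001, -0.654, 0.756, -0.001]
contact_force: [0.7, 0.6, -2.3]
finger_gap: 0.0091
```

Call:
servo_tool --rows "0.15 1.7 0 2.15;0.15 1.7 0 2.15;0.15 1.7 0 2.15;0.15 1.7 0 2.15;0.15 1.7 0 2.15;0.15 1.7 0 2.15;0.15 1.7 0 2.15;0.15 1.7 0 2.15;0.15 1.7 0 2.15;0.15 1.7 0 2.15;0.15 1.7 0 2.15;0.15 1.7 0 2.15;0.15 1.7 0 2.15;0.15 1.7 0 2.15;0.15 1.7 0 2.15;0.15 1.7 0 2.15;0.15 1.7 0 2.15;0.15 1.7 0 2.15;0.15 1.7 0 2.15;0.15 1.7 0 2.15"

```text
t: 7.85
position: [0.6139, 0.1985, 0.2995]
eef_rot: [0.0, 0.887, -0.462, -0.0]
contact_force: [-0.6, -0.0, -1.3]
finger_gap: 0.0093
```

Call:
servo_tool --rows "0 0 0 0;0 0 0 0;0 0 0 0"

```text
t: 8.1
position: [0.6139, 0.1971, 0.2995]
eef_rot: [0.0, 0.886, -0.464, -0.0]
contact_force: [1.1, -0.2, -1.3]
finger_gap: 0.0089
```

```bash
python3 - <<'E'
from h import *
st,a=tool();print(st['t'],st['position'].round(4),a.round(2),st['joint_pos'].round(2),st['contact_force'].round(1),st['finger_gap'])
x=snap('wrist','w3.png');t=snap('top');c=snap('scene')
print(x['world_from_camera'].round(3).tolist())
im=x['color'];im2=np.hstack([cv2.resize(im,(400,300)),cv2.resize(t['color'][190:310,190:350],(400,300))])
cv2.imwrite('pics/c3.png',np.vstack([im2,np.hstack([cv2.resize(c['color'][170:320,220:420],(400,300)),np.zeros((300,400,3),np.uint8)])]))
E
```

```text
8.1 [0.6139 0.1971 0.2995] -145.24 [ 0.62  0.17  0.03  0.   -1.43 -0.01] [ 1.1 -0.2 -1.3] 0.008914474134906014
[[-0.822, -0.542, -0.174, 0.661], [-0.57, 0.782, 0.251, 0.134], [0.0, 0.306, -0.952, 0.269], [0.0, 0.0, 0.0, 1.0]]
```

View pics/c3.png

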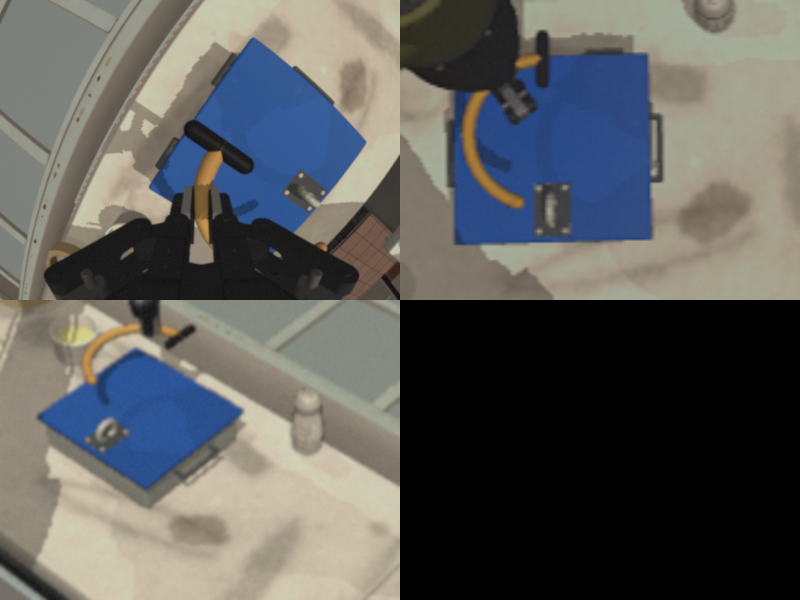

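The top view shows the pin arc left of the ring with its tip just short of the plate. I'll measure both in the same camera view.

```bash
python3 - <<'E'
from h import *
t=snap('top');c=snap('scene');w=snap('wrist')
def plate(x,roi,f,n):
    h=cv2.cvtColor(x['color'],cv2.COLOR_BGR2HSV);m=np.zeros((480,640),bool);m[roi[2]:roi[3],roi[0]:roi[1]]=1
    k=biggest(m&~((h[...,0]>95)&(h[...,0]<130)&(h[...,1]>110)))
    cn=max(cv2.findContours(k.astype(np.uint8),0,1)[0],key=cv2.contourArea)
    P=f(x,cn[:,0,0],cn[:,0,1],.056);print(n,'plate',cv2.minAreaRect((P[:,:2]*1000).astype(np.float32)))
plate(t,(238,264,256,284),ray,'top'); plate(w,(440,540,260,350),fray,'wrist'); plate(c,(255,290,375//2+30,255),ray,'scene')
for n,x,r,f in (('top',t,(210,250,210,280),ray),('scene',c,(255,330,170,225),ray)):
    h=cv2.cvtColor(x['color'],cv2.COLOR_BGR2HSV);m=np.zeros((480,640),bool);m[r[2]:r[3],r[0]:r[1]]=1
    k=biggest(m&(h[...,0]>8)&(h[...,0]<25)&(h[...,1]>110));v,u=np.nonzero(k);p=f(x,u,v,.1314)
    C=circ(p);a=np.degrees(np.arctan2(p[:,1]-C[1],p[:,0]-C[0]))%360;print(n,'pin',C.round(4),a.max().round(1),len(p))
for n,x,f in (('top',t,ray),('wrist',w,fray)):
    h=cv2.cvtColor(x['color'],cv2.COLOR_BGR2HSV);b=biggest((h[...,0]>100)&(h[...,0]<130)&(h[...,1]>130)&(h[...,2]>60))
    cn=max(cv2.findContours(b.astype(np.uint8),0,1)[0],key=cv2.contourArea);P=f(x,cn[:,0,0],cn[:,0,1],.055);print(n,'lid',cv2.minAreaRect((P[:,:2]*1000).astype(np.float32)))
E
```

```text
top plate ((499.22119140625, 160.3387908935547), (48.78898239135742, 32.91506576538086), 3.1181602478027344)
wrist plate ((482.2222595214844, 160.19415283203125), (93.43490600585938, 53.27715301513672), 17.21854019165039)
scene plate ((495.4552001953125, 162.80091857910156), (40.91448211669922, 52.52901840209961), 89.79948425292969)
top pin [0.5602 0.1607 0.0635] 165.0 266
scene pin [0.5585 0.1572 0.067 ] 164.0 187
top lid ((556.00048828125, 160.18719482421875), (174.53945922851562, 180.89471435546875), 0.4382123053073883)
wrist lid ((559.5762939453125, 151.78240966796875), (173.07632446289062, 161.10401916503906), 0.4676252603530884)
```

Call:
servo_tool --rows "0.35 0 -1 0;0 0 -1 0;0 0 -1 0;0 0 -1 0;0 0 -1 0;0 0 -0.8 0;0 0 -0.6 0;0 0 -0.4 0;0 0 -0.1 0;0 0 0 0;0 0 0 0;0 0 0 0"

```text
t: 9.4
position: [0.6175, 0.1969, 0.2314]
eef_rot: [-0.0, 0.886, -0.464, 0.0]
contact_force: [-0.6, 0.8, -0.8]
finger_gap: 0.0095
```

```bash
cat > look.py <<'E'
from h import *
import sys
n=sys.argv[1];zp=float(sys.argv[2])
st,a=tool();print(st['t'],st['position'].round(4),a.round(2),st['contact_force'].round(1),st['finger_gap'],st['joint_pos'].round(2)[5])
C=st['position'][:2]-.065*np.array([np.cos(np.radians(a+180)),np.sin(np.radians(a+180))]);print('kin centre',C.round(4))
t=snap('top');c=snap('scene')
h=cv2.cvtColor(t['color'],cv2.COLOR_BGR2HSV);m=np.zeros((480,640),bool);m[205:295,205:300]=1
k=m&(h[...,0]>8)&(h[...,0]<25)&(h[...,1]>110);v,u=np.nonzero(k);p=ray(t,u,v,zp);C=circ(p)
d=np.degrees(np.arctan2(p[:,1]-C[1],p[:,0]-C[0]))%360;print('top pin',C.round(4),np.percentile(d,[0,100]).round(1),len(p))
cv2.imwrite('pics/%s.png'%n,np.hstack([cv2.resize(t['color'][205:295,205:305],(400,360),interpolation=2),cv2.resize(c['color'][190:280,235:335],(400,360),interpolation=2)]))
E
python3 look.py l1 .061
```

```text
9.4 [0.6175 0.1969 0.2314] -145.27 [-0.6  0.8 -0.8] 0.00951472223941899 -0.01
kin centre [0.5641 0.1599]
top pin [0.5652 0.1599 0.0652] [  2.6 164.8] 274
```

View pics/l1.png

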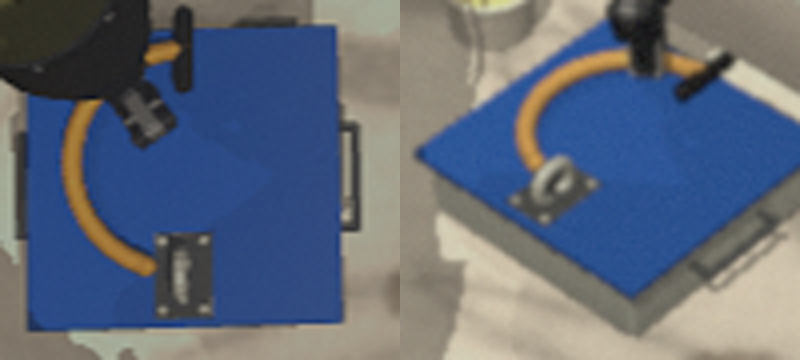

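```bash
cat > arc.py <<'E'
import numpy as np,sys
a0,st,n,r=map(float,sys.argv[1:5])
acc=np.zeros(2);out=[]
for i in range(int(n)):
    f=lambda k:r*100*np.array([np.cos(np.radians(a0+st*k)),np.sin(np.radians(a0+st*k))])
    d=np.round(f(i+1)-f(0)-acc,2);acc+=d;out.append('%g %g 0 %g'%(*d,st))
print(';'.join(out))
E
python3 arc.py 34.7 2 12 .065; python3 arc.py 58.7 3 18 .065
```

```text
-0.13 0.18 0 2;-0.14 0.18 0 2;-0.15 0.18 0 2;-0.15 0.17 0 2;-0.15 0.16 0 2;-0.17 0.16 0 2;-0.16 0.15 0 2;-0.18 0.15 0 2;-0.18 0.14 0 2;-0.18 0.13 0 2;-0.19 0.13 0 2;-0.19 0.12 0 2
-0.3 0.17 0 3;-0.3 0.15 0 3;-0.31 0.14 0 3;-0.32 0.12 0 3;-0.32 0.1 0 3;-0.33 0.09 0 3;-0.33 0.07 0 3;-0.34 0.05 0 3;-0.34 0.04 0 3;-0.34 0.01 0 3;-0.34 0 0 3;-0.34 -0.02 0 3;-0.34 -0.03 0 3;-0.33 -0.06 0 3;-0.34 -0.07 0 3;-0.32 -0.09 0 3;-0.33 -0.1 0 3;-0.32 -0.13 0 3
```

Call:
servo_tool --rows "-0.1 0 0 0;-0.13 0.18 0 2;-0.14 0.18 0 2;-0.15 0.18 0 2;-0.15 0.17 0 2;-0.15 0.16 0 2;-0.17 0.16 0 2;-0.16 0.15 0 2;-0.18 0.15 0 2;-0.18 0.14 0 2;-0.18 0.13 0 2;-0.19 0.13 0 2;-0.19 0.12 0 2;0 0 0 0;0 0 0 0"

```text
t: 10.75
position: [0.5966, 0.2154, 0.2309]
eef_rot: [-0.0, 0.963, -0.27, 0.0]
contact_force: [0.1, 0.3, -1.1]
finger_gap: 0.0088
```

```bash
python3 look.py l2 .063
```

```text
10.75 [0.5966 0.2154 0.2309] -121.32 [ 0.1  0.3 -1.1] 0.008800987988703386 0.36
kin centre [0.5628 0.1599]
top pin [0.5636 0.1595 0.0652] [ 23.9 189.4] 256
```

View pics/l2.png

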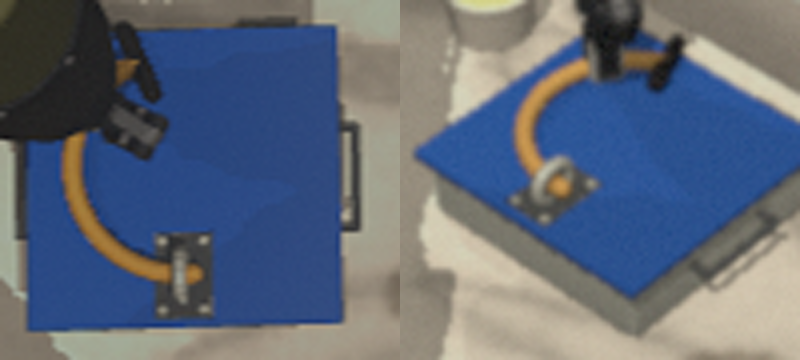

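The tip is through the ring (top crop at (195,273)) with no contact force. I'll keep swinging it along the arc.

Call:
servo_tool --rows "-0.3 0.17 0 3;-0.3 0.15 0 3;-0.31 0.14 0 3;-0.32 0.12 0 3;-0.32 0.1 0 3;-0.33 0.09 0 3;-0.33 0.07 0 3;-0.34 0.05 0 3;-0.34 0.04 0 3;-0.34 0.01 0 3;-0.34 0 0 3;-0.34 -0.02 0 3;-0.34 -0.03 0 3;-0.33 -0.06 0 3;-0.34 -0.07 0 3;-0.32 -0.09 0 3;-0.33 -0.1 0 3;-0.32 -0.13 0 3;0 0 0 0;0 0 0 0"

```text
t: 12.52
position: [0.5378, 0.2197, 0.2309]
eef_rot: [-0.0, 0.981, 0.196, 0.0]
contact_force: [1.4, -0.4, -1.4]
finger_gap: 0.0087
```

```bash
python3 look.py l3 .063;python3 arc.py 112.7 3 7 .065
```

```text
12.5167 [0.5378 0.2197 0.2309] -67.39 [ 1.4 -0.4 -1.4] 0.0086630503203101 1.23
kin centre [0.5628 0.1597]
top pin [0.5632 0.16   0.0651] [124.6 241.7] 245
-0.31 -0.14 0 3;-0.3 -0.16 0 3;-0.3 -0.17 0 3;-0.28 -0.18 0 3;-0.28 -0.2 0 3;-0.26 -0.22 0 3;-0.25 -0.23 0 3
```

Call:
servo_tool --rows "-0.31 -0.14 0 3;-0.3 -0.16 0 3;-0.3 -0.17 0 3;-0.28 -0.18 0 3;-0.28 -0.2 0 3;-0.26 -0.22 0 3;0 0 -0.1 0;0 0 -0.08 0;0 0 0 0;0 0 0 0"

```text
t: 13.45
position: [0.5206, 0.2091, 0.2292]
eef_rot: [0.0, 0.938, 0.347, 0.0]
contact_force: [-2.2, -1.7, 1.6]
finger_gap: 0.0089
```

Call:
servo_tool --rows "0 0 0 0;0 0 0 0;0 0 0 0;0 0 0 0;0 0 0 0;0 0 0 0;0 0 0 0;0 0 1 0;0 0 2 0;0 0 3 0;0 0 3 0;0 0 1 0;0 0 0 0;0 0 0 0" --jaw -0.2

```text
t: 14.62
position: [0.5204, 0.2091, 0.3299]
eef_rot: [-0.0, 0.938, 0.348, 0.001]
contact_force: [-0.1, 0.1, -0.6]
finger_gap: 0.0342
```

```bash
python3 look.py l4 .061
```

```text
14.6167 [0.5204 0.2091 0.3299] -49.27 [-0.1  0.1 -0.6] 0.034179780072283485 1.54
kin centre [0.5629 0.1599]
top pin [0.563  0.1601 0.0648] [120.5 259.8] 284
```

View pics/l4.png

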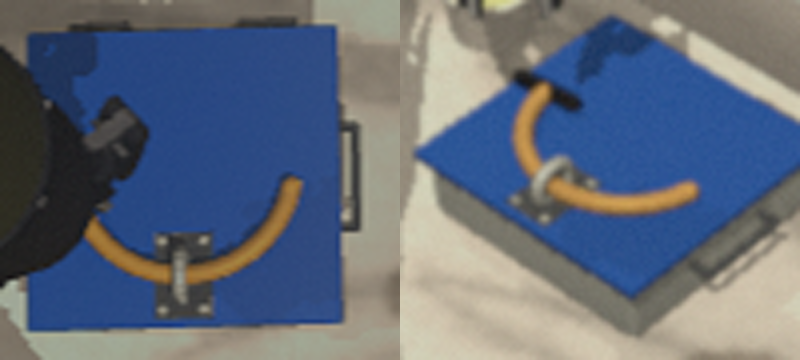

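The pin lies flat and free, threaded through the ring with the tip at (293,183) in the top crop. Next I'll regrasp on the tip side.

Call:
servo_tool --rows "-0.02 -0.48 0 -4.3;-0.02 -0.48 0 -4.3;-0.02 -0.48 0 -4.3;-0.02 -0.48 0 -4.3;-0.02 -0.48 0 -4.3;-0.02 -0.48 0 -4.3;-0.02 -0.48 0 -4.3;-0.02 -0.48 0 -4.3;-0.02 -0.48 0 -4.3;-0.02 -0.48 0 -4.3;-0.02 -0.48 0 -4.3;-0.02 -0.48 0 -4.3;-0.02 -0.47 0 -4.3;-0.02 -0.47 0 -4.3;-0.02 -0.47 0 -4.3;-0.02 -0.47 0 -4.3;-0.02 -0.47 0 -4.3;0 -0.47 0 -4.3;0 -0.47 0 -4.3;0 -0.47 0 -4"

```text
t: 16.38
position: [0.5168, 0.1135, 0.3274]
eef_rot: [0.001, 0.923, -0.384, -0.001]
contact_force: [-0.9, 0.2, 0.6]
finger_gap: 0.0342
```

Call:
servo_tool --rows "0 0 0 0;0 0 -2 0;0 0 -2 0;0 0 -2 0;0 0 -2 0;0 0 -1.2 0;0 0 -0.8 0;0 0 0 0;0 0 0 0"

```text
t: 17.13
position: [0.5172, 0.114, 0.2292]
eef_rot: [0.0, 0.924, -0.382, 0.0]
contact_force: [0.3, -0.7, -0.3]
finger_gap: 0.0343
```

```bash
python3 look.py l5 .061
```

```text
17.1333 [0.5172 0.114  0.2292] -134.9 [ 0.3 -0.7 -0.3] 0.034344480858649586 0.19
kin centre [0.4713 0.068 ]h.py:16: RuntimeWarning: Mean of empty slice.
  return least_squares(f,[*p[:,:2].mean(0),.065],loss='soft_l1',f_scale=.002).x
  ret = um.true_divide(
Traceback (most recent call last):
  File "look.py", line 8, in <module>
    k=m&(h[...,0]>8)&(h[...,0]<25)&(h[...,1]>110);v,u=np.nonzero(k);p=ray(t,u,v,zp);C=circ(p)
                                                                                      ~~~~^^^
  File "h.py", line 16, in circ
    return least_squares(f,[*p[:,:2].mean(0),.065],loss='soft_l1',f_scale=.002).x
           ~~~~~~~~~~~~~^^^^^^^^^^^^^^^^^^^^^^^^^^^^^^^^^^^^^^^^^^^^^^^^^^^^^^^
ValueError: Initial guess is outside of provided bounds
```

Call:
servo_tool --rows "0 0 0 0;0 0 0 0;0 0 0 0;0 0 0 0;0 0 0 0;0 0 0 0;0 0 0 0;0 0 0 0;0 0 0.1 0;0 0 0 0" --jaw -1 --newtons 60

```text
t: 18.07
position: [0.5169, 0.1138, 0.2294]
eef_rot: [0.0, 0.924, -0.383, -0.0]
contact_force: [0.7, -0.9, -0.5]
finger_gap: 0.0101
```

```bash
python3 arc.py 225 3.5 18 .065;python3 arc.py 288 2 6 .065
```

```text
0.29 -0.27 0 3.5;0.3 -0.26 0 3.5;0.32 -0.23 0 3.5;0.34 -0.22 0 3.5;0.34 -0.19 0 3.5;0.36 -0.17 0 3.5;0.37 -0.15 0 3.5;0.38 -0.13 0 3.5;0.38 -0.1 0 3.5;0.39 -0.09 0 3.5;0.39 -0.05 0 3.5;0.4 -0.03 0 3.5;0.39 -0.01 0 3.5;0.4 0.01 0 3.5;0.39 0.04 0 3.5;0.4 0.07 0 3.5;0.38 0.08 0 3.5;0.38 0.11 0 3.5
0.21 0.07 0 2;0.22 0.09 0 2;0.21 0.08 0 2;0.2 0.1 0 2;0.2 0.1 0 2;0.2 0.11 0 2
```

Call:
servo_tool --rows "0.29 -0.27 0.05 3.5;0.3 -0.26 0 3.5;0.32 -0.23 0 3.5;0.34 -0.22 0 3.5;0.34 -0.19 0 3.5;0.36 -0.17 0 3.5;0.37 -0.15 0 3.5;0.38 -0.13 0 3.5;0.38 -0.1 0 3.5;0.39 -0.09 0 3.5;0.39 -0.05 0 3.5;0.4 -0.03 0 3.5;0.39 -0.01 0 3.5;0.4 0.01 0 3.5;0.39 0.04 0 3.5;0.4 0.07 0 3.5;0.38 0.08 0 3.5;0.38 0.11 0 3.5;0 0 0 0;0 0 0 0"

```text
t: 19.73
position: [0.5829, 0.0979, 0.2296]
eef_rot: [0.0, 0.988, 0.156, -0.001]
contact_force: [0.2, -0.1, -1.2]
finger_gap: 0.0099
```

```bash
python3 look.py l6 .062
```

```text
19.7333 [0.5829 0.0979 0.2296] -72.08 [ 0.2 -0.1 -1.2] 0.009908226921093805 1.38
kin centre [0.6029 0.036 ]
top pin [0.564  0.1598 0.0665] [116.8 270.7] 233
```

View pics/l6.png

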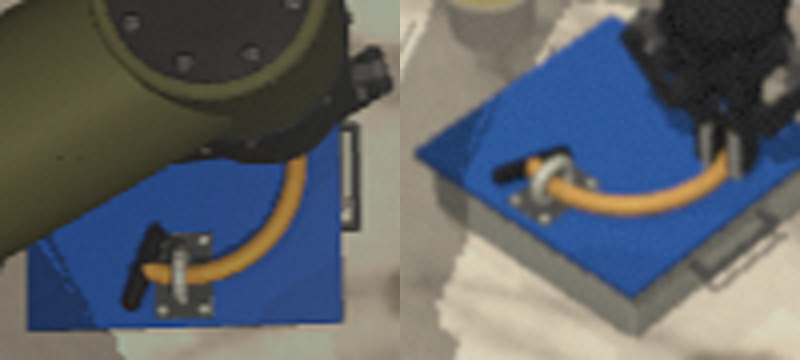

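Handle is at (145,268) in the top crop, about 12° short of home. I'll bring it in slowly.

Call:
servo_tool --rows "0.21 0.07 0 2;0.22 0.09 0 2;0.21 0.08 0 2;0.2 0.1 0 2;0.2 0.1 0 2;0 0 0 0;0 0 0 0"

```text
t: 20.42
position: [0.5933, 0.1025, 0.2301]
eef_rot: [-0.0, 0.97, 0.241, -0.0]
contact_force: [-0.2, 1.5, -2.6]
finger_gap: 0.0097
```

Call:
servo_tool --rows "0.1 0.05 0 1;0.1 0.06 0 1;0 0 0 0"

```text
t: 20.67
position: [0.5952, 0.1042, 0.2301]
eef_rot: [-0.001, 0.966, 0.26, -0.0]
contact_force: [-1.7, 5.1, -0.9]
finger_gap: 0.0098
```

Call:
servo_tool --rows "0.05 0.03 0 0.5;0.05 0.03 0 0.5;0 0 0 0"

```text
t: 20.92
position: [0.5961, 0.1051, 0.23]
eef_rot: [-0.001, 0.963, 0.268, -0.0]
contact_force: [-2.6, 5.5, -1.5]
finger_gap: 0.0098
```

Contact force in +y shows the handle is against the ring. I'll lower slightly, release and lift off.

Call:
servo_tool --rows "0 0 -0.08 0;0 0 0 0;0 0 0 0"

```text
t: 21.17
position: [0.5961, 0.1051, 0.2294]
eef_rot: [-0.001, 0.964, 0.268, 0.0]
contact_force: [-2.9, 6.0, -0.7]
finger_gap: 0.0101
```

Call:
servo_tool --rows "0 0 0 0;0 0 0 0;0 0 0 0;0 0 0 0;0 0 0 0;0 0 0 0;0 0 0 0;0 0 1 0;0 0 2 0;0 0 3 0;0 0 3 0;0 0 3 0;0 0 0 0;0 0 0 0" --jaw -0.2

```text
t: 22.33
position: [0.5967, 0.104, 0.3531]
eef_rot: [-0.0, 0.964, 0.267, 0.003]
contact_force: [-0.4, 0.5, -1.2]
finger_gap: 0.0342
```

Call:
servo_tool --rows "0 -3 0 0;0 -3 0 0;0 -3 0 0;0 -3 0 0;0 -3 0 0;0 -3 0 0;0 -3 0 0;0 -3 0 0;0 0 0 0;0 0 0 0"

```text
t: 23.17
position: [0.5961, -0.1374, 0.3486]
eef_rot: [-0.0, 0.964, 0.266, -0.001]
contact_force: [-0.3, -0.8, -0.6]
finger_gap: 0.034
```

```bash
python3 look.py l7 .061; python3 - <<'E'
from h import *
t=snap('top');h=t['color'].max(2);m=np.zeros((480,640),bool);m[240:290,220:246]=1;k=biggest(m&(h<50));v,u=np.nonzero(k);p=ray(t,u,v,.063);print('handle',p.mean(0).round(4),len(p))
E
```

```text
23.1667 [ 0.5961 -0.1374  0.3486] -59.13 [-0.3 -0.8 -0.6] 0.033950421081463004 2.01
kin centre [ 0.6295 -0.1932]
top pin [0.5059 0.1603 0.011 ] [106.6 268.3] 30
handle [0.4945 0.1747 0.063 ] 56
```

View pics/l7.png

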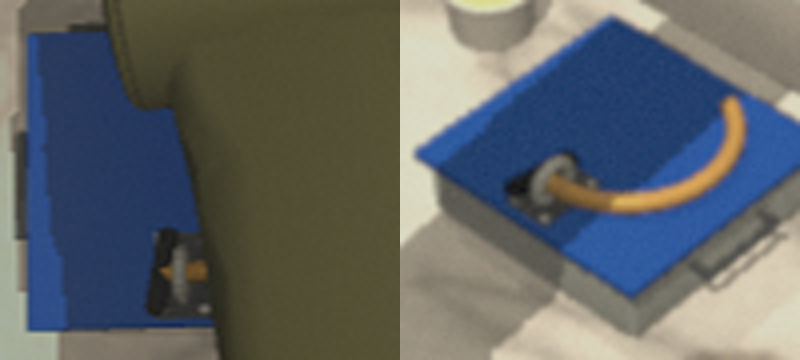

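Call:
servo_tool --rows "-1 -3.5 0 0;-1 -3.5 0 0;-1 -3.5 0 0;-1 -3.5 0 0;-1 -3.5 0 0;-1 -3.5 0 0;-1 -3.5 0 0;-1 -3 0 0;0 0 0 0;0 0 0 0"

```text
t: 24.15
position: [0.5163, -0.4115, 0.349]
eef_rot: [-0.0, 0.964, 0.267, -0.0]
contact_force: [0.4, -0.2, -0.4]
finger_gap: 0.0341
```

```bash
python3 look.py l8 .061; python3 - <<'E'
from h import *
t=snap('top');h=t['color'].max(2);m=np.zeros((480,640),bool);m[240:290,220:246]=1;k=biggest(m&(h<50));v,u=np.nonzero(k);p=ray(t,u,v,.063);print('handle',p.mean(0).round(4),len(p))
E
```

```text
24.15 [ 0.5163 -0.4115  0.349 ] -59.05 [ 0.4 -0.2 -0.4] 0.0341410843907818 2.48
kin centre [ 0.5497 -0.4672]
top pin [0.5645 0.1616 0.0654] [170.2 334.2] 321
handle [0.4942 0.1748 0.063 ] 53
```

View pics/l8.png

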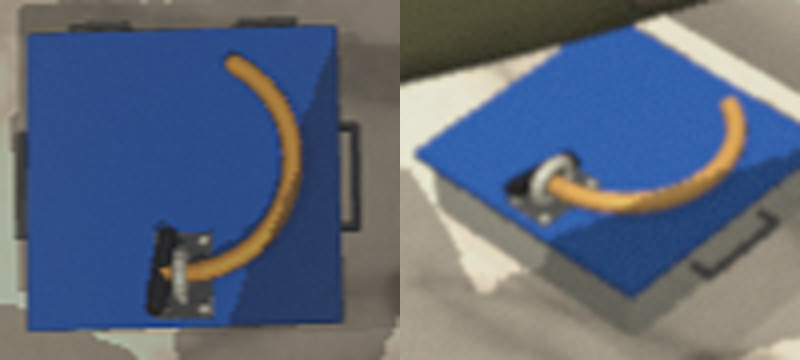

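```bash
python3 -c "
from plant import ticket;print(ticket.finish_job())"
```

```text
the job is handed in; nothing more can be done
None
```

I locked the box and handed the job in at about 24 s; no verdict came back. I picked the pin up by its bar and swung its tip through the ring from the left. I let it lie free about 75° through (tip and seat both about 63 mm from the ring's plane). Then I took hold again on the tip side, pulled until the T-handle met the ring (5–6 N), and moved the arm clear.

- **Final position:** the last top view puts the pin's arc centre at (0.5645, 0.1616) m and its tip roughly 32 mm right of and 121 mm behind the ring. The pin looks flat on the lid in the last pictures, and the cup, lime and salt shaker were never approached.
- **Seat point:** the contact force says the handle is home, but the picture puts the seat point about 3 mm short of the ring's plane. That is inside the 6 mm limit. I did not resolve the difference, which is close to the camera's 2 mm calibration error.

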